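# Hold the vice guard at its balance point

## Task

Draw the red-knobbed bolt all the way back, away from the yellow chip guard, to free it; then take the guard by its black handle and swing it up to the point where it just balances, with the handle bar straight above the hinge pin. Finish while still holding the handle there, quite still, so that I can fit the lid stay: the guard must not be slammed or let fall, forwards or backwards, and the bolt stays back. Leave the loose tools and parts where they are.

Things in the scene. Friction and masses are not known exactly. Their poses are not given: they have to be found in the camera images.
- bed: fixed aluminium T-slot plate, 260 (x) x 420 (y) x 20 mm, carrying vice, guard and bolt. Origin on the table surface, 30 mm toward -y from the plate's centre; +x points from the handle side to the hinge side, +y from the guard to the bolt. Only its place and yaw (within 20 degrees) vary. 'Bed frame' below means these axes.
- hinge_pin (a point): middle of the guard's hinge pin, a fixed steel rod along the bed's y, at (70, 0, 100) mm in the bed frame. The yellow guard on it: a 4 mm plate with a clear window, 125 mm from pin to front, 140 mm wide, with a 50 mm apron turned down along its front edge; about 0.47 kg (varies by a third), centre of mass 100 mm from the pin on the line from pin to handle bar.
- guard: the yellow chip guard with its handle; origin on the hinge pin (same point as hinge_pin), shut: its x and y axes are the bed's, the panel lying toward -x.
- guard_hinge (a joint): angle of the yellow guard about the hinge pin, rad: 0 = shut, growing as its handle edge goes up and back over the hinge; stops only at 0 and 2.7. The hinge is nearly free of friction: the guard falls shut below the balance angle and falls back beyond it. Balance is at 1.717 rad: panel 8 degrees past upright, handle bar straight above the pin.
- handle (a point): black round bar on the guard's apron, 12 mm thick, 100 mm long along the bed's y (88 mm free between its two arms), 45 mm out from the apron. This point is mid-bar, 172 mm from the pin: at (-100, 0, 75) mm in the bed frame with the guard shut, 172 mm straight above the pin at balance. Can be pinched from above, fingers closing across the bar; it turns between them as the guard swings.
- bolt (a joint): travel of the steel bolt, m: 0 = shut (nose 18 mm over the guard's side edge, blocking it), growing as it slides along the bed's +y, away from the guard; 0.045 = all the way back at its stop. Starts at 0 to 0.008. The nose clears the guard from 0.020. It stays where it is left; 2 to 3 N moves it.
- bolt_knob (a point): grip point on the axis of the bolt's red knob, an upright round peg 16 mm thick, 45 mm tall; this point is 30 mm above its foot, 15 mm below its top, at (-30, 125, 143) mm in the bed frame when shut. Two steel keepers bridge the bolt, centred 32 mm from the shut knob toward the guard and 90 mm the other way, their tops 5 mm above the knob's foot.
- step_block: loose bystander: dark steel stepped clamping block, 48 x 30 x 48 mm, lying on the bed on the side away from the bolt. Origin under its middle.
- collet_nut: loose bystander: brass collet nut, 32 mm wide, 30 mm tall, on the bed on the side away from the bolt. Origin under its centre.
- screwdriver: loose bystander: orange-handled screwdriver, 200 mm long, lying on the table to the robot's right.
- wrench: loose bystander: steel wrench, 190 mm long, lying on the table to the robot's right.
- spray_can: loose bystander: can with blue band, 54 mm wide, 150 mm tall, standing on the table to the robot's left.
- tape_roll: loose bystander: blue ring of tape, 80 mm wide, 25 mm tall, on the table to the robot's left.
- parts_bin: loose bystander: green open bin, 100 x 80 x 50 mm, on the table to the robot's left.

How it is judged:
On the way, in this order (a step that is already met when the one before it is completed fails the run):
1. the bolt is drawn back (at least 38 of 45 mm) while the guard is still shut (value of joint bolt above 0.038 m and value of joint guard_hinge below 0.1 rad), for 0.1 s.
2. the guard is raised past half way with the fingers on its handle (value of joint guard_hinge above 0.8 rad and contact force between the fingers and guard above 0.3 N and distance between the grasp point and handle below 0.05 m), for 0.1 s.
3. the guard is held still at its balance point by the handle (value of joint guard_hinge between 1.637 and 1.797 rad and velocity of joint guard_hinge between -0.15 and 0.15 rad/s and contact force between the fingers and guard above 0.3 N and distance between the grasp point and handle below 0.05 m), for 0.2 s.
At the end, for the whole second after the job is handed in: The guard stands within 0.08 rad (about 4.6 degrees) of its balance angle of 1.717 rad, still (under 0.15 rad/s), the fingers on its handle (grasp point within 50 mm of mid-bar, contact over 0.3 N), and the bolt is drawn back at least 35 mm; all this through the last second, the robot still holding (all of step 3 and value of joint bolt above 0.035 m); the arm keeps its last pose, push and grip.
It fails at once if the guard goes over the balance point and falls back (beyond 2.05 rad) (value of joint guard_hinge above 2.05 rad).
It fails at once if the guard is slammed or let fall (faster than 2.5 rad/s) (velocity of joint guard_hinge above 2.5 rad/s or velocity of joint guard_hinge below -2.5 rad/s).
It fails at once if a loose tool or part is shifted by more than 30 mm (distance of any of step_block, collet_nut, screwdriver, wrench, spray_can, tape_roll, parts_bin from where it was at the start of the episode above 0.03 m).
It also fails if it takes over 51 s, if anything falls off the work surface, if the arm or the gripper's body presses on something with over 40 N, if the wrist force passes 120 N, or if a joint passes its speed limit or range.

## Robot

A 6-joint arm with a two-finger parallel gripper is mounted at the origin on the work surface. World frame = base frame: x ahead of the robot, y to its left, z up, the work surface at z = 0. Lengths are in m, angles in rad, forces in N, time in s.
With the tool pointing down it reaches from about 0.275 to 0.725 m from the base axis. Payload 15.9 kg.
Tool frame: the origin (TCP) lies at the very end of the fingers, on their centre line; the grasp point (between the pads) lies behind it (env.tcp_to_grasp is the y of the grasp point in the tool frame, in m); y points along the fingers, x is the direction in which the jaws open and shut, and the axes are right-handed (so a half turn about y gives the same grasp; the last joint's range is limited). The gripper opens to 85 mm and grips with 20 to 120 N. Pads are 22 mm wide; open, the fingers measure 114 mm over their backs; the gripper's body (76 mm by 85 mm) begins 54 mm behind the grasp point. The pads swing forward as they close: fully open they stand 13 mm farther back than shut.
Start: joints at [1.183, 0.213, -0.034, 1.323, 0, 1.571], TCP at [0.189, 0.463, 0.231] pointing down, gripper open.
Joint ranges: [-2.98, 2.98], [-0.74, 1.72], [-1.14, 1.35], [-2.1, 2.04], [-1.57, 1.44], [-3.14, 3.14]. Speed limits (rad/s): [1.89, 1.89, 2.39, 2.57, 3.14, 3.14].

## Interface

Orientations are given as a unit quaternion [w, x, y, z].
In Python, from workcell import env gives the robot as it stands.
- The arm moves only by the tool apply_moves, never from a script. Its argument "steps" is a list of rows, each an object of numbers: "x", "y", "z": the shift along the tool's x, y, z in cm; "ax", "ay", "az": the turn, a rotation vector about the tool's x, y, z in degrees; "gripper": the opening, from 0 (shut) to 1 (fully open). In form: [{"x": .., "y": .., "z": .., "ax": .., "ay": .., "az": .., "gripper": ..}, ...]. A call has 1 to 20 rows; each row shifts and turns the commanded pose from where the row before left it, along the tool's axes as they then stand; what a row does not reach is not made up. A row lasts 1/8 s, in which the tool goes at most 62.5 mm and 10.7 degrees, less where a joint would pass 70% of its speed; a pose out of reach is approached as far as the arm can. A call is refused whole if a number of a shift passes 6.25 or a number of a turn 10.7, either way. A call with a gripper value outside its range is refused whole. The fingers move at their own pace and stop on an object; the grip force is fixed at half the most. Time passes only in rows, so rows that do not move let the fingers close. It gives the time, the measured TCP pose, the force and the opening at its end, in the units of the state.
- env.observe(): the state, without advancing time (a new reading comes with each control period).
- env.capture(name): name is "scene" or "top" or "wrist"; returns (picture, depth): 480x640x3 uint8, blue, green, red; 480x640 float32, m along the optical axis (not along the pixel's ray), 0 where there is no reading.
- env.camera_model(name): a dict with "fx", "fy", "cx", "cy" (pixels), "R" (3x3) and "t" (3): a world point X has camera coordinates R X + t. Camera axes: x right, y down, z forward; pixel columns grow to the right and rows downward; lengths in m; the calibration is good to about 2 mm. A picture is of the moment at which its call begins: read the wrist's pose just before it. camera_model takes no time and is no camera call; for the wrist camera it gives the pose at the moment of the call.
- env.job_done(): hands the job in, once; it reports no verdict.
The state is a dict: "time": time; "joint_pos": joint angles; "joint_vel": joint speeds; "joint_torque": joint torques, N m; "position": TCP position; "eef_rot": TCP orientation; "wrist_force": force on the tool from outside, world axes, zero at the start; "wrist_torque": the same for the moment, N m; "grip_width": finger opening in m.
Only numpy, scipy, OpenCV 4.12 (cv2) and the standard library are available. Lean on these libraries where they do the work, as an engineer would, in place of code of your own. Each camera call takes 0.05 s, during which the arm holds its last target.

## Working session

There is one attempt and no reset: what is moved stays moved. The work goes in short steps, Python scripts to look and compute and a tool call to move; the robot and the scene stay as the last step left them, time stands still between calls to the robot, and variables do not carry over. Pictures are saved under pics/ and viewed, and the job is handed in when it is done.

Besides the shell and the picture viewer there is one more tool, called after "Request:" by a JSON object that holds its "name" and its "arguments". apply_moves: Moves the arm, as the interface text tells. Its arguments: {"type":"object","properties":{"steps":{"type":"array","items":{"type":"object","properties":{"x":{"type":"number"},"y":{"type":"number"},"z":{"type":"number"},"ax":{"type":"number"},"ay":{"type":"number"},"az":{"type":"number"},"gripper":{"type":"number"}}}}},"required":["steps"]}

```bash
ls; mkdir -p pics; python3 - <<'E'
from workcell import env
import cv2,numpy as np
for n in ["scene","top"]:
    im,d=env.capture(n); cv2.imwrite(f"pics/{n}0.png",im); np.save(f"{n}0.npy",d)
    print(n,{k:np.round(v,4).tolist() for k,v in env.camera_model(n).items()})
print(env.observe(), env.tcp_to_grasp)
E
```

```text
pics
scene {'fx': 480.5185, 'fy': 480.5185, 'cx': 322.9508, 'cy': 233.9319, 'R': [[0.4336, 0.901, -0.0126], [0.6447, -0.3199, -0.6943], [-0.6296, 0.2929, -0.7196]], 't': [-0.2307, -0.2585, 1.6438]}
top {'fx': 490.8041, 'fy': 490.8041, 'cx': 319.4489, 'cy': 237.0308, 'R': [[-0.0152, -0.9998, 0.0113], [-0.9924, 0.0137, -0.1221], [0.1219, -0.013, -0.9925]], 't': [0.0136, 0.5113, 1.1917]}
{'time': 0.1, 'joint_pos': array([ 1.18302556e+00,  2.13299396e-01, -3.49437666e-02,  1.32350136e+00,
        1.16122479e-05,  1.57082518e+00]), 'joint_vel': array([-1.21400151e-04, -1.09928990e-03,  3.66497721e-03, -2.32208908e-03,
        1.83946661e-04,  1.22844143e-05]), 'joint_torque': array([-1.93304828e-06, -6.87246108e+01,  4.87806952e+01,  1.21713965e-02,
       -1.01094267e-05, -8.89371393e-06]), 'position': array([0.18895159, 0.46261451, 0.23089029]), 'eef_rot': array([-0.58679007,  0.58715713,  0.39400597, -0.39456711]), 'wrist_force': array([ 0.2493591 , -0.83623882,  0.2121821 ]), 'wrist_torque': array([-0.0245629 ,  0.00662325, -0.01851371]), 'grip_width': 0.08542528894203417} -0.0187
```

View pics/scene0.png

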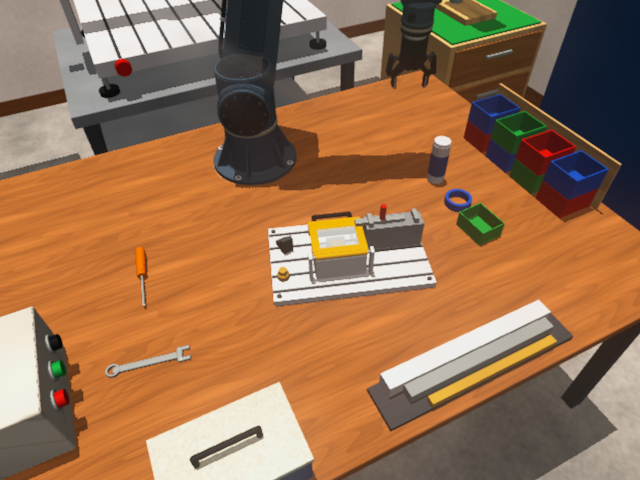

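View pics/top0.png

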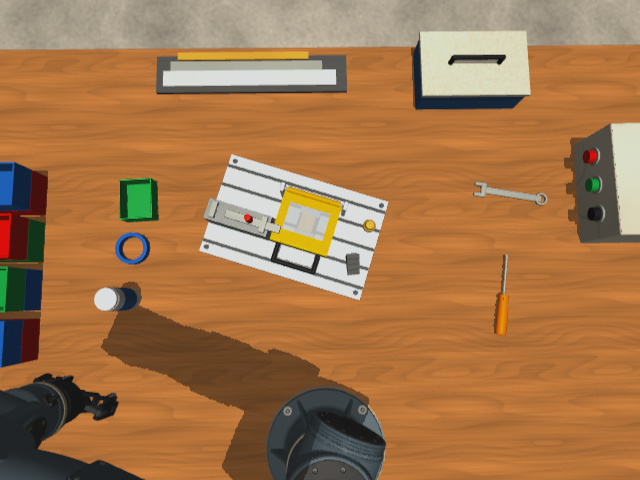

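The top view shows the bed yawed, with plate corners near (233,154), (389,201), (361,300) and (200,252). The red knob is at about (248,218) and the handle bar at about (295,265). I'll enlarge it to refine these.

```bash
python3 - <<'E'
import cv2
im=cv2.imread("pics/top0.png")
c=im[145:310,190:400]
cv2.imwrite("pics/top0c.png",cv2.resize(c,None,fx=3.6,fy=3.6,interpolation=cv2.INTER_CUBIC))
E
```

```text
(no output)
```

View pics/top0c.png

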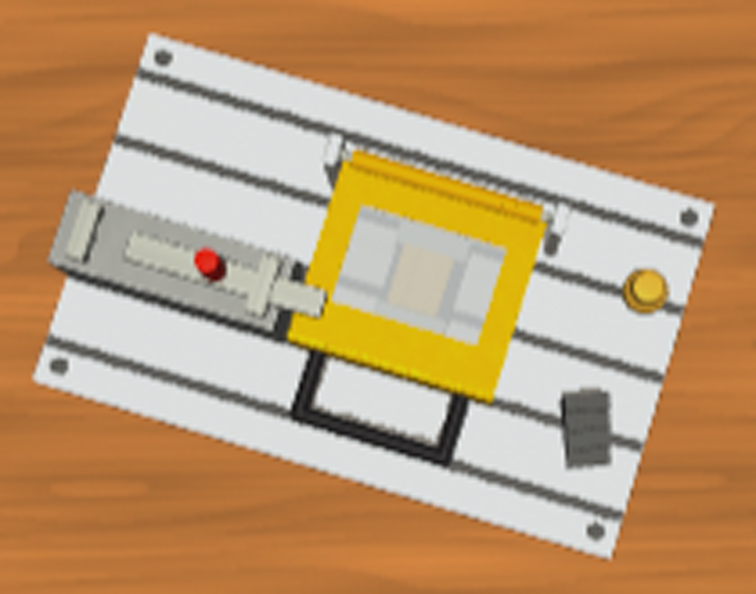

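```bash
cat > h.py <<'E'
import numpy as np
from scipy.optimize import least_squares
def proj(cam,X):
    c=X@np.asarray(cam['R']).T+np.asarray(cam['t']); return np.c_[cam['fx']*c[:,0]/c[:,2]+cam['cx'],cam['fy']*c[:,1]/c[:,2]+cam['cy']]
def b2w(p,B):
    B=np.atleast_2d(B); c,s=np.cos(p[2]),np.sin(p[2])
    return np.c_[p[0]+c*B[:,0]-s*B[:,1],p[1]+s*B[:,0]+c*B[:,1],B[:,2]]
E
python3 - <<'E'
from h import *
from workcell import env
cam=env.camera_model("top")
uv=np.array([(150,34),(714,206),(612,558),(34,380)])/3.6+[190,145]-.36
B=np.array([(130,240,20),(130,-180,20),(-130,-180,20),(-130,240,20)])/1e3
f=lambda p:(proj(cam,b2w(p,B))-uv).ravel()
r=least_squares(f,[.5,0,-.2]);p=r.x;print(p,np.degrees(p[2]),f(p).round(2)); np.save("bed.npy",p)
for n,b in dict(knobtop=(-.03,.125,.158),h=(-.1,0,.081),hl=(-.1,.05,.081),hr=(-.1,-.05,.081),kn=(-.03,.093,.118)).items():
    print(n,b2w(p,b),(proj(cam,b2w(p,b))-[190,145]+.36)*3.6)
E
```

```text
[ 0.53319078  0.0402577  -0.31226757] -17.89161394603154 [-0.02 -0.21  0.57 -0.46 -0.04  0.38 -0.49  0.24]
knobtop [[0.54304377 0.16842914 0.158     ]] [[207.97053971 260.81987183]]
h [[0.43802684 0.07097944 0.081     ]] [[371.45574033 435.30492785]]
hl [[0.45338771 0.1185614  0.081     ]] [[299.05533765 413.06215625]]
hr [[0.42266598 0.02339747 0.081     ]] [[444.01214555 457.59562638]]
kn [[0.53321281 0.13797668 0.118     ]] [[263.64919439 285.36282923]]
```

```bash
python3 - <<'E'
from h import *
from workcell import env
import cv2
from scipy.spatial.transform import Rotation as R
p=np.load("bed.npy")
for n,box in (("top",(235,205,262,232)),("scene",(370,195,395,225))):
    im=cv2.imread(f"pics/{n}0.png").astype(int); x0,y0,x1,y1=box
    m=((im[...,2]>120)&(im[...,1]<70)&(im[...,0]<70)); m2=np.zeros_like(m);m2[y0:y1,x0:x1]=m[y0:y1,x0:x1]
    ys,xs=np.nonzero(m2);print(n,len(xs),xs.mean(),ys.mean(),xs.min(),xs.max(),ys.min(),ys.max())
    cam=env.camera_model(n)
    t=np.linspace(0,.012,4)
    # centroid of silhouette points of cylinder
    for q in t:
        a=np.linspace(0,2*np.pi,24,endpoint=False);z=np.linspace(.118,.158,9)
        P=np.array([(-.03+.008*np.cos(i),.125+q+.008*np.sin(i),k) for i in a for k in z])
        uv=proj(cam,b2w(p,P)).astype(np.float32);h=cv2.convexHull(uv).reshape(-1,2)
        M=cv2.moments(h);print(q,M['m10']/M['m00'],M['m01']/M['m00'],h.min(0),h.max(0))
o=env.observe();w,x,y,z=o['eef_rot'];T=R.from_quat([x,y,z,w]).as_matrix();print(T.round(4))
bx=b2w(p,(1,0,0))[0]-b2w(p,(0,0,0))[0];print(bx, T.T@bx)
print("yaw about tool y",np.degrees(np.arctan2(-(T.T@bx)[2],(T.T@bx)[0])))
E
```

```text
top 33 247.0909090909091 217.24242424242425 244 250 215 220
0.0 248.50941067635696 218.42718366697872 [243.8352  213.56694] [253.17622 223.29924]
0.004 246.83718131074957 217.91670238856852 [242.134   213.04816] [251.53368 222.79681]
0.008 245.1652566367787 217.40631257253975 [240.43312 212.52946] [249.89143 222.29448]
0.012 243.49363446340482 216.89601206359697 [238.73256 212.01088] [248.24947 221.79222]
scene 26 382.9230769230769 206.96153846153845 380 385 204 213
0.0 382.3615903085767 211.53404647178382 [378.72498 203.88345] [386.06403 219.2515 ]
0.004 383.86617943122604 211.3769034497357 [380.2123  203.72728] [387.5858  219.09335]
0.008 385.36994989587697 211.2198470016649 [381.69882 203.5712 ] [389.1067  218.93532]
0.012 386.8729017127731 211.06287446303756 [383.18454 203.41519] [390.62677 218.77736]
[[ 3.782e-01 -4.000e-04 -9.257e-01]
 [ 9.257e-01 -9.000e-04  3.782e-01]
 [-9.000e-04 -1.000e+00  0.000e+00]]
[ 0.95163938 -0.30721734  0.        ] [ 7.54602151e-02 -8.31032797e-05 -9.97148810e-01]
yaw about tool y 85.67233436158799
```

Request:
{"name": "apply_moves", "arguments": {"steps": [{"ay": 10, "gripper": 0.5}, {"ay": 10}, {"ay": 10}, {"ay": 10}, {"ay": 10}, {"ay": 10}, {"ay": 10}, {"ay": 10}, {"ay": 5.7}, {}]}}

```text
invalid input at $.steps[0]: expected keys x, y, z, ax, ay, az, gripper
```

Request:
{"name": "apply_moves", "arguments": {"steps": [{"x": 3.88, "z": -1.54}, {"x": 3.88, "z": -1.54}, {"x": 3.88, "z": -1.54}, {"x": 3.88, "z": -1.54}, {"x": 3.88, "z": -1.54}, {"x": 3.88, "z": -1.54}, {"x": 3.88, "z": -1.54}, {"x": 3.88, "z": -1.54}, {"x": 3.88, "z": -1.54}, {"x": 3.88, "z": -1.54}, {"x": 3.88, "z": -1.54}, {}]}}

```text
invalid input at $.steps[0]: expected keys x, y, z, ax, ay, az, gripper
```

```bash
cat >> h.py <<'E'
from scipy.spatial.transform import Rotation as R
def st(env,p):
    o=env.observe();w,x,y,z=o['eef_rot'];T=R.from_quat([x,y,z,w]).as_matrix()
    c,s=np.cos(p[2]),np.sin(p[2]);Rb=np.array([[c,-s,0],[s,c,0],[0,0,1]])
    d=Rb.T@(o['position']-[p[0],p[1],0])
    print("t",round(o['time'],2),"TCP bed mm",(d*1e3).round(1),"grip",round(o['grip_width']*1e3,1),"F bed",(Rb.T@o['wrist_force']).round(1))
    print("tool in bed (rows: tool x,y,z)",(T.T@Rb).round(3).tolist(),"q",o['joint_pos'].round(2))
E
python3 - <<'E'
from h import *; from workcell import env; import cv2
p=np.load("bed.npy"); st(env,p)
im,d=env.capture("wrist");cv2.imwrite("pics/w1.png",im)
im,d=env.capture("scene");cv2.imwrite("pics/s1.png",cv2.resize(im[140:340,220:480],None,fx=3,fy=3))
c=env.camera_model("wrist")
for b in ((-.03,.125,.158),(-.03,.127,.158),(-.03,.131,.158)): print(proj(c,b2w(p,b)))
E
```

```text
t 0.1 TCP bed mm [-457.3  296.2  230.9] grip 85.4 F bed [ 0.5 -0.7  0.2]
tool in bed (rows: tool x,y,z) [[0.075, 0.997, -0.001], [-0.0, -0.001, -1.0], [-0.997, 0.075, 0.0]] q [ 1.18  0.21 -0.03  1.32  0.    1.57]
[[179.44001543 665.08374915]]
[[181.4187152  664.99455246]]
[[185.37765014 664.81608988]]
```

Request:
{"name": "apply_moves", "arguments": {"steps": [{"x": 0, "y": 0, "z": 0, "ax": 0, "ay": 10, "az": 0, "gripper": 0.5}, {"x": 0, "y": 0, "z": 0, "ax": 0, "ay": 10, "az": 0, "gripper": 0.5}, {"x": 0, "y": 0, "z": 0, "ax": 0, "ay": 10, "az": 0, "gripper": 0.5}, {"x": 0, "y": 0, "z": 0, "ax": 0, "ay": 10, "az": 0, "gripper": 0.5}, {"x": 0, "y": 0, "z": 0, "ax": 0, "ay": 10, "az": 0, "gripper": 0.5}, {"x": 0, "y": 0, "z": 0, "ax": 0, "ay": 10, "az": 0, "gripper": 0.5}, {"x": 0, "y": 0, "z": 0, "ax": 0, "ay": 10, "az": 0, "gripper": 0.5}, {"x": 0, "y": 0, "z": 0, "ax": 0, "ay": 10, "az": 0, "gripper": 0.5}, {"x": 0, "y": 0, "z": 0, "ax": 0, "ay": 5.7, "az": 0, "gripper": 0.5}, {"x": 0, "y": 0, "z": 0, "ax": 0, "ay": 0, "az": 0, "gripper": 0.5}]}}

```text
time: 1.45
position: [0.1891, 0.4628, 0.2312]
eef_rot: [-0.698, 0.699, -0.11, 0.11]
wrist_force: [0.0, -1.1, -1.0]
grip_width: 0.0426
```

```bash
python3 - <<'E'
from h import *; from workcell import env
p=np.load("bed.npy"); st(env,p)
E
```

```text
t 1.45 TCP bed mm [-457.3  296.4  231.2] grip 42.6 F bed [ 0.4 -1.  -1. ]
tool in bed (rows: tool x,y,z) [[1.0, 0.0, -0.0], [-0.0, -0.0, -1.0], [-0.0, 1.0, -0.0]] q [ 1.18  0.21 -0.03  1.32  0.    3.07]
```

Request:
{"name": "apply_moves", "arguments": {"steps": [{"x": 3.88, "y": 0, "z": -1.54, "ax": 0, "ay": 0, "az": 0, "gripper": 0.5}, {"x": 3.88, "y": 0, "z": -1.54, "ax": 0, "ay": 0, "az": 0, "gripper": 0.5}, {"x": 3.88, "y": 0, "z": -1.54, "ax": 0, "ay": 0, "az": 0, "gripper": 0.5}, {"x": 3.88, "y": 0, "z": -1.54, "ax": 0, "ay": 0, "az": 0, "gripper": 0.5}, {"x": 3.88, "y": 0, "z": -1.54, "ax": 0, "ay": 0, "az": 0, "gripper": 0.5}, {"x": 3.88, "y": 0, "z": -1.54, "ax": 0, "ay": 0, "az": 0, "gripper": 0.5}, {"x": 3.88, "y": 0, "z": -1.54, "ax": 0, "ay": 0, "az": 0, "gripper": 0.5}, {"x": 3.88, "y": 0, "z": -1.54, "ax": 0, "ay": 0, "az": 0, "gripper": 0.5}, {"x": 3.88, "y": 0, "z": -1.54, "ax": 0, "ay": 0, "az": 0, "gripper": 0.5}, {"x": 3.88, "y": 0, "z": -1.54, "ax": 0, "ay": 0, "az": 0, "gripper": 0.5}, {"x": 3.88, "y": 0, "z": -1.54, "ax": 0, "ay": 0, "az": 0, "gripper": 0.5}, {"x": 0, "y": 0, "z": 0, "ax": 0, "ay": 0, "az": 0, "gripper": 0.5}, {"x": 0, "y": 0, "z": 0, "ax": 0, "ay": 0, "az": 0, "gripper": 0.5}]}}

```text
time: 3.08
position: [0.5428, 0.1704, 0.2311]
eef_rot: [-0.699, 0.699, -0.11, 0.109]
wrist_force: [-0.3, 0.4, -0.2]
grip_width: 0.0425
```

```bash
python3 - <<'E'
from h import *; from workcell import env; import cv2
p=np.load("bed.npy"); st(env,p)
c=env.camera_model("wrist")
im,d=env.capture("wrist");cv2.imwrite("pics/w1.png",im)
im,d=env.capture("scene");cv2.imwrite("pics/s1.png",cv2.resize(im[140:340,220:480],None,fx=3,fy=3))
for b in ((-.03,.125,.158),(-.03,.127,.158),(-.03,.131,.158)): print(proj(c,b2w(p,b)))
E
```

```text
t 3.08 TCP bed mm [-30.9 126.8 231.1] grip 42.5 F bed [-0.4  0.3 -0.2]
tool in bed (rows: tool x,y,z) [[1.0, 0.001, -0.001], [-0.001, -0.0, -1.0], [-0.001, 1.0, -0.0]] q [0.3  0.36 0.16 1.37 0.   2.19]
[[319.39666802 253.47739555]]
[[319.39994159 250.53691579]]
[[319.40653916 244.61067446]]
```

View pics/w1.png

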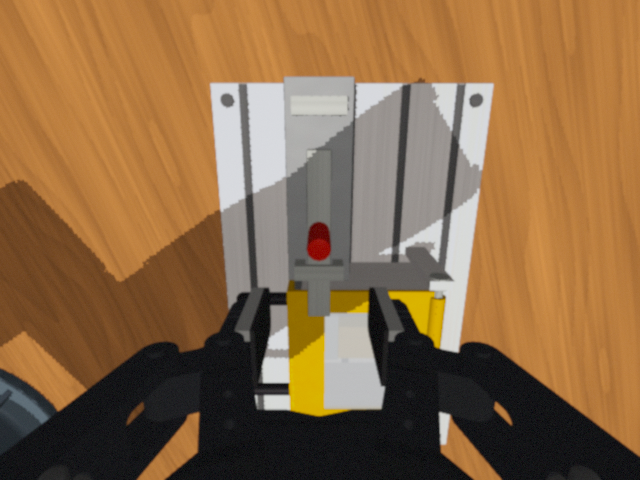

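View pics/s1.png

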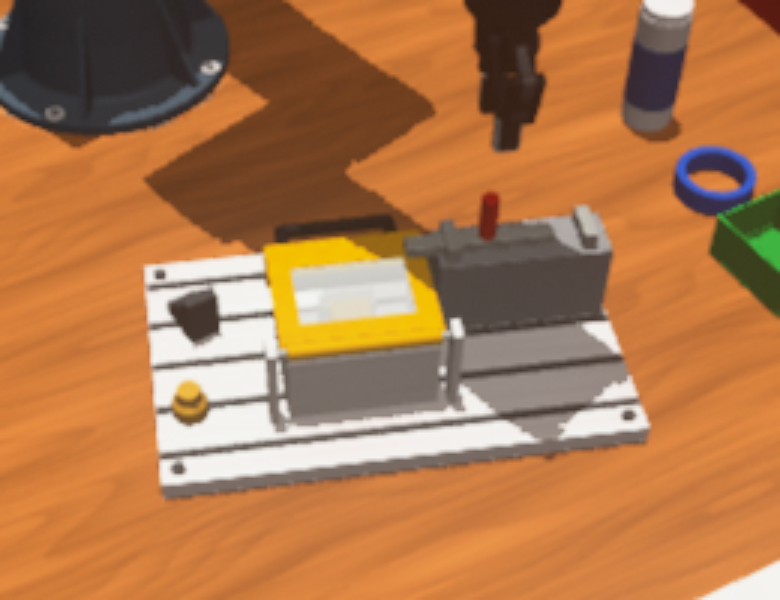

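The wrist view shows the knob top at about (319,249), which puts it at roughly 2 mm travel, midway between the jaws. Next I'll descend and close on it.

Request:
{"name": "apply_moves", "arguments": {"steps": [{"x": 0.1, "y": 3, "z": 0, "ax": 0, "ay": 0, "az": 0, "gripper": 0.5}, {"x": 0, "y": 3, "z": 0, "ax": 0, "ay": 0, "az": 0, "gripper": 0.5}, {"x": 0, "y": 3, "z": 0, "ax": 0, "ay": 0, "az": 0, "gripper": 0.5}, {"x": 0, "y": 1.6, "z": 0, "ax": 0, "ay": 0, "az": 0, "gripper": 0.5}, {"x": 0, "y": 0, "z": 0, "ax": 0, "ay": 0, "az": 0, "gripper": 0}, {"x": 0, "y": 0, "z": 0, "ax": 0, "ay": 0, "az": 0, "gripper": 0}, {"x": 0, "y": 0, "z": 0, "ax": 0, "ay": 0, "az": 0, "gripper": 0}, {"x": 0, "y": 0, "z": 0, "ax": 0, "ay": 0, "az": 0, "gripper": 0}, {"x": 0, "y": 0, "z": 0, "ax": 0, "ay": 0, "az": 0, "gripper": 0}, {"x": 0, "y": 0, "z": 0, "ax": 0, "ay": 0, "az": 0, "gripper": 0}]}}

```text
time: 4.42
position: [0.5429, 0.1707, 0.1262]
eef_rot: [0.699, -0.698, 0.11, -0.109]
wrist_force: [-12.1, 4.1, 0.5]
grip_width: 0.014
```

```bash
python3 - <<'E'
from h import *; from workcell import env
p=np.load("bed.npy"); st(env,p)
E
```

```text
t 4.42 TCP bed mm [-30.8 127.1 126.2] grip 14.0 F bed [-12.7   0.2   0.5]
tool in bed (rows: tool x,y,z) [[1.0, 0.0, -0.002], [-0.002, 0.001, -1.0], [-0.0, 1.0, 0.001]] q [ 0.3   0.39 -0.05  1.12  0.    2.19]
```

Request:
{"name": "apply_moves", "arguments": {"steps": [{"x": 0, "y": 0, "z": 0.7, "ax": 0, "ay": 0, "az": 0, "gripper": 0}, {"x": 0, "y": 0, "z": 0.7, "ax": 0, "ay": 0, "az": 0, "gripper": 0}, {"x": 0, "y": 0, "z": 0.7, "ax": 0, "ay": 0, "az": 0, "gripper": 0}, {"x": 0, "y": 0, "z": 0.7, "ax": 0, "ay": 0, "az": 0, "gripper": 0}, {"x": 0, "y": 0, "z": 0.7, "ax": 0, "ay": 0, "az": 0, "gripper": 0}, {"x": 0, "y": 0, "z": 0.6, "ax": 0, "ay": 0, "az": 0, "gripper": 0}, {"x": 0, "y": 0, "z": 0, "ax": 0, "ay": 0, "az": 0, "gripper": 0}]}}

```text
time: 5.3
position: [0.5556, 0.2102, 0.1262]
eef_rot: [0.699, -0.698, 0.11, -0.109]
wrist_force: [-10.6, 4.8, -0.4]
grip_width: 0.0145
```

```bash
python3 - <<'E'
from h import *; from workcell import env
p=np.load("bed.npy"); st(env,p)
E
```

```text
t 5.3 TCP bed mm [-30.9 168.6 126.2] grip 14.5 F bed [-11.6   1.3  -0.4]
tool in bed (rows: tool x,y,z) [[1.0, 0.001, -0.002], [-0.002, 0.001, -1.0], [-0.001, 1.0, 0.001]] q [0.36 0.44 0.02 1.15 0.   2.24]
```

Request:
{"name": "apply_moves", "arguments": {"steps": [{"x": 0, "y": 0, "z": 0.2, "ax": 0, "ay": 0, "az": 0, "gripper": 0}, {"x": 0, "y": 0, "z": 0.2, "ax": 0, "ay": 0, "az": 0, "gripper": 0}, {"x": 0, "y": 0, "z": 0, "ax": 0, "ay": 0, "az": 0, "gripper": 0}]}}

```text
time: 5.68
position: [0.5565, 0.213, 0.1262]
eef_rot: [-0.698, 0.699, -0.111, 0.109]
wrist_force: [-12.8, -2.1, 2.6]
grip_width: 0.0143
```

```bash
python3 - <<'E'
from h import *; from workcell import env
p=np.load("bed.npy"); st(env,p)
E
```

```text
t 5.67 TCP bed mm [-30.9 171.5 126.2] grip 14.3 F bed [-11.5  -5.9   2.6]
tool in bed (rows: tool x,y,z) [[1.0, 0.0, -0.002], [-0.002, -0.001, -1.0], [-0.0, 1.0, -0.001]] q [0.37 0.45 0.03 1.15 0.   2.25]
```

The bolt is at its stop: reaction is now −6 N along y and the arm lagged about 1 mm. I'll release it, rise and check.

Request:
{"name": "apply_moves", "arguments": {"steps": [{"x": 0, "y": 0, "z": -0.1, "ax": 0, "ay": 0, "az": 0, "gripper": 0.5}, {"x": 0, "y": 0, "z": 0, "ax": 0, "ay": 0, "az": 0, "gripper": 0.5}, {"x": 0, "y": 0, "z": 0, "ax": 0, "ay": 0, "az": 0, "gripper": 0.5}, {"x": 0, "y": 0, "z": 0, "ax": 0, "ay": 0, "az": 0, "gripper": 0.5}, {"x": 0, "y": -3, "z": 0, "ax": 0, "ay": 0, "az": 0, "gripper": 0.5}, {"x": 0, "y": -4, "z": 0, "ax": 0, "ay": 0, "az": 0, "gripper": 0.5}, {"x": 0, "y": -3, "z": 0, "ax": 0, "ay": 0, "az": 0, "gripper": 0.5}, {"x": 0, "y": 0, "z": 0, "ax": 0, "ay": 0, "az": 0, "gripper": 0.5}]}}

```text
time: 6.68
position: [0.5586, 0.2123, 0.2276]
eef_rot: [0.699, -0.698, 0.109, -0.111]
wrist_force: [0.0, -0.2, 0.1]
grip_width: 0.043
```

```bash
python3 - <<'E'
from h import *; from workcell import env; import cv2
p=np.load("bed.npy"); st(env,p)
c=env.camera_model("wrist")
im,d=env.capture("wrist");cv2.imwrite("pics/w2.png",im)
for b in ((-.03,.165,.158),(-.03,.170,.158),(-.1,0,.081)): print(proj(c,b2w(p,b)))
E
```

```text
t 6.67 TCP bed mm [-28.6 171.6 227.6] grip 43.0 F bed [ 0.1 -0.2  0.1]
tool in bed (rows: tool x,y,z) [[1.0, -0.0, 0.003], [0.003, 0.002, -1.0], [0.0, 1.0, 0.002]] q [ 0.36  0.42  0.24  1.39 -0.    2.25]
[[315.50718552 262.58209829]]
[[315.47979639 255.19263952]]
[[244.9454352  392.56923732]]
```

View pics/w2.png

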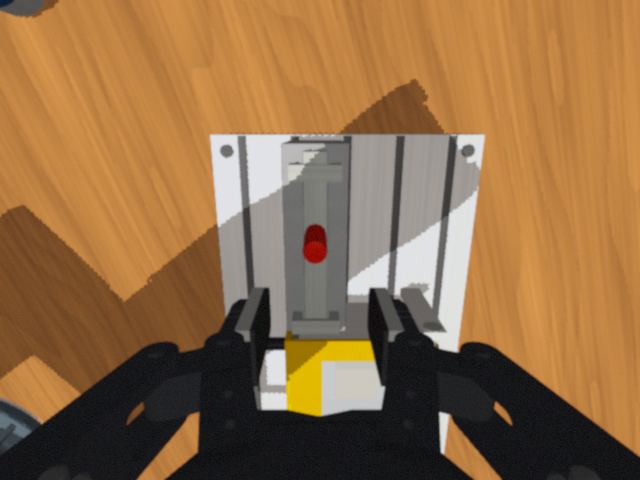

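The knob top is at about (315,252), so travel is about 45 mm and the nose is clear of the guard. Now over to the handle.

Request:
{"name": "apply_moves", "arguments": {"steps": [{"x": -1.4, "y": 0, "z": -3.4, "ax": 0, "ay": 0, "az": 0, "gripper": 0.5}, {"x": -1.4, "y": 0, "z": -3.4, "ax": 0, "ay": 0, "az": 0, "gripper": 0.5}, {"x": -1.4, "y": 0, "z": -3.4, "ax": 0, "ay": 0, "az": 0, "gripper": 0.5}, {"x": -1.4, "y": 0, "z": -3.4, "ax": 0, "ay": 0, "az": 0, "gripper": 0.5}, {"x": -1.4, "y": 2, "z": -3.4, "ax": 0, "ay": 0, "az": 0, "gripper": 0.5}, {"x": 0, "y": 3, "z": -0.2, "ax": 0, "ay": 0, "az": 0, "gripper": 0.5}, {"x": 0, "y": 0, "z": 0, "ax": 0, "ay": 0, "az": 0, "gripper": 0.5}]}}

```text
time: 7.6
position: [0.4362, 0.0693, 0.1734]
eef_rot: [-0.698, 0.699, -0.112, 0.109]
wrist_force: [-0.7, 1.3, 0.3]
grip_width: 0.0424
```

```bash
python3 - <<'E'
from h import *; from workcell import env; import cv2
p=np.load("bed.npy"); st(env,p)
c=env.camera_model("wrist")
im,d=env.capture("wrist");cv2.imwrite("pics/w3.png",im)
for b in ((-.1,0,.081),(-.1,.05,.081)): print(proj(c,b2w(p,b)))
E
```

```text
t 7.6 TCP bed mm [-101.2   -2.2  173.4] grip 42.4 F bed [-1.1  1.   0.3]
tool in bed (rows: tool x,y,z) [[1.0, -0.001, -0.004], [-0.004, -0.002, -1.0], [0.001, 1.0, -0.002]] q [ 0.16  0.12 -0.3   1.16  0.    2.04]
[[320.28940181 238.43502388]]
[[320.27737766 164.98247399]]
```

View pics/w3.png

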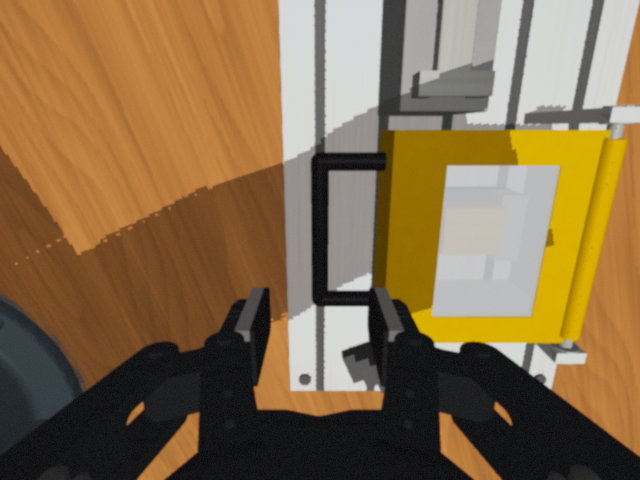

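The bar is centred at about (320,230) as predicted. I'll descend and pinch it.

Request:
{"name": "apply_moves", "arguments": {"steps": [{"x": 0.1, "y": 3, "z": 0.2, "ax": 0, "ay": 0, "az": 0, "gripper": 0.5}, {"x": 0, "y": 3, "z": 0, "ax": 0, "ay": 0, "az": 0, "gripper": 0.5}, {"x": 0, "y": 3, "z": 0, "ax": 0, "ay": 0, "az": 0, "gripper": 0.5}, {"x": 0, "y": 2.7, "z": 0, "ax": 0, "ay": 0, "az": 0, "gripper": 0.5}, {"x": 0, "y": 0, "z": 0, "ax": 0, "ay": 0, "az": 0, "gripper": 0.5}, {"x": 0, "y": 0, "z": 0, "ax": 0, "ay": 0, "az": 0, "gripper": 0}, {"x": 0, "y": 0, "z": 0, "ax": 0, "ay": 0, "az": 0, "gripper": 0}, {"x": 0, "y": 0, "z": 0, "ax": 0, "ay": 0, "az": 0, "gripper": 0}, {"x": 0, "y": 0, "z": 0, "ax": 0, "ay": 0, "az": 0, "gripper": 0}, {"x": 0, "y": 0, "z": 0, "ax": 0, "ay": 0, "az": 0, "gripper": 0}, {"x": 0, "y": 0, "z": 0, "ax": 0, "ay": 0, "az": 0, "gripper": 0}]}}

```text
time: 9.02
position: [0.4376, 0.0727, 0.0588]
eef_rot: [0.699, -0.698, 0.111, -0.108]
wrist_force: [-21.8, 10.0, 25.6]
grip_width: 0.0099
```

```bash
python3 - <<'E'
from h import *; from workcell import env; import cv2
p=np.load("bed.npy"); st(env,p)
im,d=env.capture("wrist");cv2.imwrite("pics/w4.png",im)
# arc rows: bar = pin + 172*(−cos(a0... ))
phi0=np.arctan2(-25,-170)
for a in np.linspace(0,1.717,21):
    # rotation taking -x toward +z
    x,z=-170,-25; c,s=np.cos(a),np.sin(a)
    print(round(a,3), round(70+x*c+z*s,1), round(100-x*s+z*c,1))
E
```

```text
t 9.03 TCP bed mm [-100.9    1.5   58.8] grip 9.9 F bed [-23.8   2.8  25.6]
tool in bed (rows: tool x,y,z) [[1.0, 0.001, -0.004], [-0.004, 0.001, -1.0], [-0.001, 1.0, 0.001]] q [ 0.16  0.21 -0.49  0.87  0.    2.04]
0.0 -100.0 75.0
0.086 -101.5 89.7
0.172 -101.8 104.4
0.258 -100.8 119.1
0.343 -98.5 133.7
0.429 -95.0 148.0
0.515 -90.3 162.0
0.601 -84.4 175.5
0.687 -77.3 188.5
0.773 -69.2 200.8
0.858 -60.0 212.3
0.944 -49.9 223.1
1.03 -38.9 232.9
1.116 -27.1 241.7
1.202 -14.6 249.5
1.288 -1.5 256.3
1.374 12.2 261.8
1.459 26.3 266.2
1.545 40.7 269.3
1.631 55.3 271.2
1.717 70.0 271.8
```

View pics/w4.png

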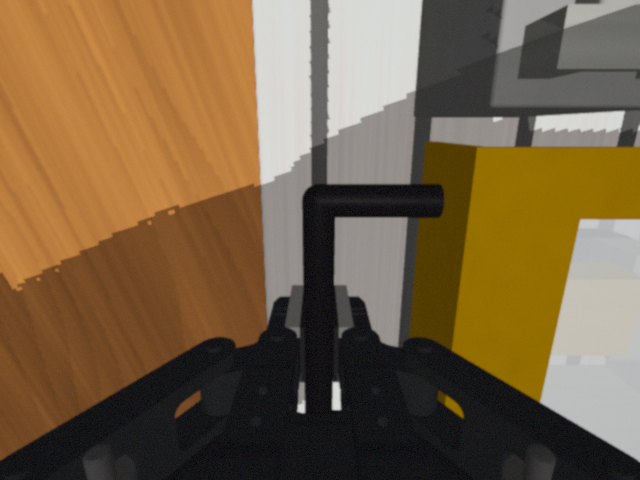

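The bar sits between the pads, with the arm at (310,200). I'll raise the guard along the arc to 0.86 rad and check the forces.

Request:
{"name": "apply_moves", "arguments": {"steps": [{"x": -0.25, "y": -1.6, "z": 0, "ax": 0, "ay": 0, "az": 0, "gripper": 0}, {"x": -0.03, "y": -1.47, "z": 0, "ax": 0, "ay": 0, "az": 0, "gripper": 0}, {"x": 0.1, "y": -1.47, "z": 0, "ax": 0, "ay": 0, "az": 0, "gripper": 0}, {"x": 0.23, "y": -1.46, "z": 0, "ax": 0, "ay": 0, "az": 0, "gripper": 0}, {"x": 0.35, "y": -1.43, "z": 0, "ax": 0, "ay": 0, "az": 0, "gripper": 0}, {"x": 0, "y": 0, "z": 0, "ax": 0, "ay": 0, "az": 0, "gripper": 0}]}}

```text
time: 9.82
position: [0.4419, 0.0713, 0.133]
eef_rot: [0.699, -0.698, 0.111, -0.108]
wrist_force: [-12.5, 9.6, 1.1]
grip_width: 0.0095
```

```bash
python3 - <<'E'
from h import *; from workcell import env; import cv2
p=np.load("bed.npy"); st(env,p)
im,d=env.capture("wrist");cv2.imwrite("pics/w5.png",im)
E
```

```text
t 9.82 TCP bed mm [-96.4   1.5 133. ] grip 9.5 F bed [-14.9   5.3   1.1]
tool in bed (rows: tool x,y,z) [[1.0, 0.0, -0.004], [-0.004, 0.001, -1.0], [-0.0, 1.0, 0.001]] q [ 0.16  0.15 -0.36  1.06  0.    2.04]
```

View pics/w5.png

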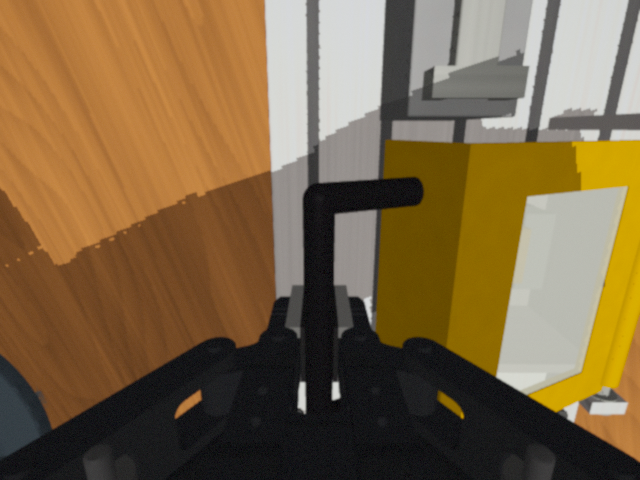

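Request:
{"name": "apply_moves", "arguments": {"steps": [{"x": 0.37, "y": -1.4, "z": -0.1, "ax": 0, "ay": 0, "az": 0, "gripper": 0}, {"x": 0.59, "y": -1.35, "z": 0, "ax": 0, "ay": 0, "az": 0, "gripper": 0}, {"x": 0.71, "y": -1.3, "z": 0, "ax": 0, "ay": 0, "az": 0, "gripper": 0}, {"x": 0.81, "y": -1.23, "z": 0, "ax": 0, "ay": 0, "az": 0, "gripper": 0}, {"x": 0.92, "y": -1.15, "z": 0, "ax": 0, "ay": 0, "az": 0, "gripper": 0}, {"x": 1.01, "y": -1.08, "z": 0, "ax": 0, "ay": 0, "az": 0, "gripper": 0}, {"x": 1.1, "y": -0.98, "z": 0, "ax": 0, "ay": 0, "az": 0, "gripper": 0}, {"x": 1.18, "y": -0.88, "z": 0, "ax": 0, "ay": 0, "az": 0, "gripper": 0}, {"x": 0, "y": 0, "z": 0, "ax": 0, "ay": 0, "az": 0, "gripper": 0}]}}

```text
time: 11.0
position: [0.506, 0.0505, 0.2293]
eef_rot: [0.7, -0.697, 0.11, -0.109]
wrist_force: [-29.0, 12.4, 43.3]
grip_width: 0.0099
```

```bash
python3 - <<'E'
from h import *; from workcell import env; import cv2
p=np.load("bed.npy"); st(env,p)
im,d=env.capture("wrist");cv2.imwrite("pics/w6.png",im)
E
```

```text
t 11.0 TCP bed mm [-29.    1.4 229.3] grip 9.9 F bed [-31.4   2.9  43.3]
tool in bed (rows: tool x,y,z) [[1.0, 0.001, -0.001], [-0.001, 0.004, -1.0], [-0.001, 1.0, 0.004]] q [ 0.1   0.23 -0.02  1.32  0.    1.98]
```

View pics/w6.png

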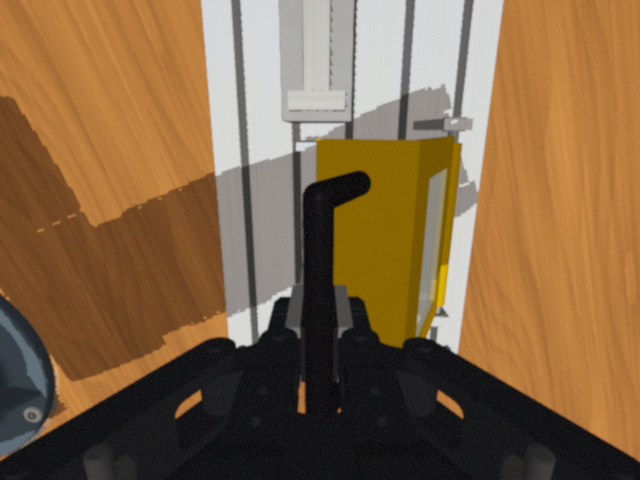

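The force is purely radial, directed outward, so the command sits about 3–4 mm inside the arc. I'll correct outward and go on.

Request:
{"name": "apply_moves", "arguments": {"steps": [{"x": -0.2, "y": -0.3, "z": 0, "ax": 0, "ay": 0, "az": 0, "gripper": 0}, {"x": 1.25, "y": -0.78, "z": 0, "ax": 0, "ay": 0, "az": 0, "gripper": 0}, {"x": 1.31, "y": -0.68, "z": 0, "ax": 0, "ay": 0, "az": 0, "gripper": 0}, {"x": 1.37, "y": -0.55, "z": 0, "ax": 0, "ay": 0, "az": 0, "gripper": 0}, {"x": 0, "y": 0, "z": 0, "ax": 0, "ay": 0, "az": 0, "gripper": 0}]}}

```text
time: 11.68
position: [0.5431, 0.0384, 0.251]
eef_rot: [0.7, -0.698, 0.109, -0.11]
wrist_force: [-6.1, 9.5, 15.0]
grip_width: 0.0093
```

```bash
python3 - <<'E'
from h import *; from workcell import env; import cv2
p=np.load("bed.npy"); st(env,p)
E
```

```text
t 11.68 TCP bed mm [ 10.    1.3 251. ] grip 9.3 F bed [-8.7  7.2 15. ]
tool in bed (rows: tool x,y,z) [[1.0, 0.0, 0.001], [0.001, 0.003, -1.0], [-0.0, 1.0, 0.003]] q [0.07 0.3  0.13 1.4  0.   1.95]
```

```bash
cat >> h.py <<'E'
import cv2
def ang(env,p,tag):
    c,s=np.cos(p[2]),np.sin(p[2]);Rb=np.array([[c,-s,0],[s,c,0],[0,0,1]])
    for n in ("wrist","top","scene"):
        cam=env.camera_model(n); im,d=env.capture(n); cv2.imwrite(f"pics/{tag}_{n}.png",im)
        hsv=cv2.cvtColor(im,cv2.COLOR_BGR2HSV); m=cv2.inRange(hsv,(22,150,60),(34,255,255))>0
        m=cv2.erode(m.astype(np.uint8),np.ones((3,3)))>0
        v,u=np.nonzero(m&(d>0)); zz=d[v,u]
        C=np.c_[(u-cam['cx'])/cam['fx']*zz,(v-cam['cy'])/cam['fy']*zz,zz]
        W=(C-np.asarray(cam['t']))@np.asarray(cam['R']); B=(W-[p[0],p[1],0])@Rb
        k=(abs(B[:,1])<.08)&(B[:,0]>-.15)&(B[:,0]<.15)&(B[:,2]>.08); B=B[k]
        if len(B)<50: print(n,"few",len(B));continue
        # RANSAC planes in x-z (normal has no y)
        rng=np.random.default_rng(0)
        for _ in range(2):
            best=None
            if len(B)<40: break
            for i in range(400):
                a,b=B[rng.choice(len(B),2,replace=False)][:,[0,2]]; t=b-a; L=np.hypot(*t)
                if L<.008: continue
                nn=np.array([-t[1],t[0]])/L; q=abs((B[:,[0,2]]-a)@nn)<.002
                if best is None or q.sum()>best.sum(): best=q
            if best is None: break
            P=B[best][:,[0,2]]; m0=P.mean(0); t=np.linalg.svd(P-m0,full_matrices=False)[2][0]
            a=np.arctan2(t[1],-t[0])%np.pi  # panel direction at angle a: (-cos a, sin a)
            print(n,len(P),"as panel",round(a,3),"as apron",round((a+np.pi/2)%np.pi,3),"mid xz",m0.round(4),"dist from pin line",round(float(np.dot(np.array([.07,.1])-m0,[-t[1],t[0]])),4))
            B=B[~best]
E
python3 - <<'E'
from h import *; from workcell import env
ang(env,np.load("bed.npy"),"a1")
E
```

```text
wrist 11057 as panel 2.937 as apron 1.366 mid xz [0.0271 0.222 ] dist from pin line -0.1281
wrist 567 as panel 1.206 as apron 2.777 mid xz [0.0712 0.1085] dist from pin line -0.0042
top few 0
scene few 11
```

View pics/a1_wrist.png

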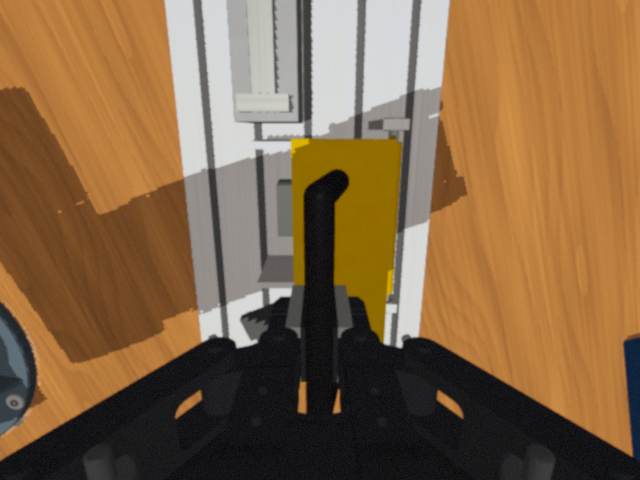

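View pics/a1_scene.png

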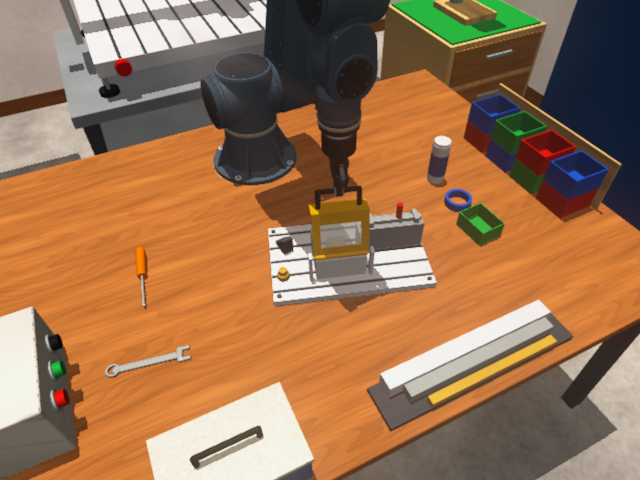

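The apron plane gives a guard angle of 1.37 rad, as planned. Now the rest of the arc, slowly.

Request:
{"name": "apply_moves", "arguments": {"steps": [{"x": 1.2, "y": -0.3, "z": 0, "ax": 0, "ay": 0, "az": 0, "gripper": 0}, {"x": 1.2, "y": -0.25, "z": 0, "ax": 0, "ay": 0, "az": 0, "gripper": 0}, {"x": 1.2, "y": -0.15, "z": 0, "ax": 0, "ay": 0, "az": 0, "gripper": 0}, {"x": 1.2, "y": -0.1, "z": 0, "ax": 0, "ay": 0, "az": 0, "gripper": 0}, {"x": 0.6, "y": 0, "z": 0, "ax": 0, "ay": 0, "az": 0, "gripper": 0}, {"x": 0.3, "y": 0, "z": 0, "ax": 0, "ay": 0, "az": 0, "gripper": 0}, {"x": 0, "y": 0, "z": 0, "ax": 0, "ay": 0, "az": 0, "gripper": 0}, {"x": 0, "y": 0, "z": 0, "ax": 0, "ay": 0, "az": 0, "gripper": 0}]}}

```text
time: 12.82
position: [0.5976, 0.0211, 0.2593]
eef_rot: [0.7, -0.697, 0.109, -0.111]
wrist_force: [1.4, 8.8, 15.2]
grip_width: 0.0097
```

```bash
python3 - <<'E'
from h import *; from workcell import env
p=np.load("bed.npy");st(env,p)
ang(env,p,"a2")
E
```

```text
t 12.82 TCP bed mm [ 67.2   1.6 259.3] grip 9.7 F bed [-1.4  8.8 15.2]
tool in bed (rows: tool x,y,z) [[1.0, 0.001, 0.003], [0.003, 0.003, -1.0], [-0.001, 1.0, 0.003]] q [0.03 0.42 0.32 1.47 0.   1.92]
wrist 10585 as panel 0.137 as apron 1.708 mid xz [0.0615 0.2302] dist from pin line -0.1278
top few 0
scene few 22
```

View pics/a2_wrist.png

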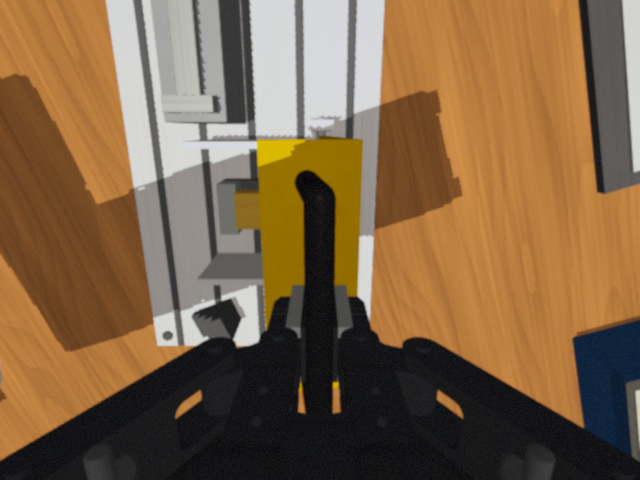

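View pics/a2_scene.png

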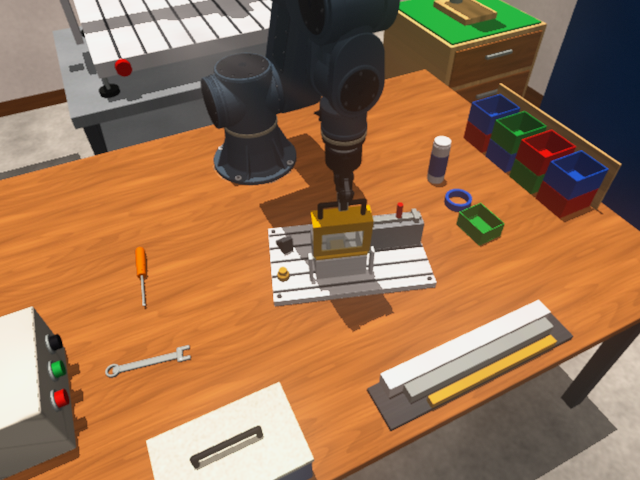

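The apron plane reads 1.708 rad and the bar sits about 2 mm short of being over the pin. I'll nudge it slightly, settle and check for drift.

Request:
{"name": "apply_moves", "arguments": {"steps": [{"x": 0.1, "y": 0, "z": 0, "ax": 0, "ay": 0, "az": 0, "gripper": 0}, {"x": 0, "y": 0, "z": 0, "ax": 0, "ay": 0, "az": 0, "gripper": 0}, {"x": 0, "y": 0, "z": 0, "ax": 0, "ay": 0, "az": 0, "gripper": 0}, {"x": 0, "y": 0, "z": 0, "ax": 0, "ay": 0, "az": 0, "gripper": 0}, {"x": 0, "y": 0, "z": 0, "ax": 0, "ay": 0, "az": 0, "gripper": 0}, {"x": 0, "y": 0, "z": 0, "ax": 0, "ay": 0, "az": 0, "gripper": 0}, {"x": 0, "y": 0, "z": 0, "ax": 0, "ay": 0, "az": 0, "gripper": 0}, {"x": 0, "y": 0, "z": 0, "ax": 0, "ay": 0, "az": 0, "gripper": 0}]}}

```text
time: 13.98
position: [0.5985, 0.0208, 0.2593]
eef_rot: [0.7, -0.697, 0.109, -0.111]
wrist_force: [-0.2, 8.8, 14.9]
grip_width: 0.0093
```

```bash
python3 - <<'E'
from h import *; from workcell import env
p=np.load("bed.npy");st(env,p)
ang(env,p,"a3");st(env,p)
im=cv2.imread("pics/a3_scene.png");cam=env.camera_model("scene")
m=((im[...,2]>110)&(im[...,1]<70)&(im[...,0]<70)).astype(np.uint8);n,l,s_,c_=cv2.connectedComponentsWithStats(m)
print([ (s_[i].tolist(),c_[i].round(1)) for i in range(1,n) if 380<c_[i][0]<420 and 190<c_[i][1]<230])
for q in (0,.04,.045): print(q,proj(cam,b2w(p,(-.03,.125+q,.15))))
E
```

```text
t 13.97 TCP bed mm [ 68.1   1.6 259.3] grip 9.3 F bed [-2.9  8.3 14.9]
tool in bed (rows: tool x,y,z) [[1.0, 0.001, 0.003], [0.003, 0.003, -1.0], [-0.001, 1.0, 0.003]] q [0.03 0.42 0.33 1.47 0.   1.92]
wrist 10524 as panel 0.142 as apron 1.713 mid xz [0.0621 0.2303] dist from pin line -0.1279
top few 0
scene few 18
t 14.12 TCP bed mm [ 68.1   1.6 259.3] grip 9.3 F bed [-1.4  8.8 14.8]
tool in bed (rows: tool x,y,z) [[1.0, 0.001, 0.003], [0.003, 0.003, -1.0], [-0.001, 1.0, 0.003]] q [0.03 0.42 0.33 1.47 0.   1.92]
[([397, 203, 6, 6, 24], array([399.5, 205. ])), ([401, 212, 1, 1, 1], array([401., 212.])), ([401, 214, 1, 1, 1], array([401., 214.]))]
0 [[382.70437114 208.24720393]]
0.04 [[397.81393047 206.67768178]]
0.045 [[399.69681059 206.48209553]]
```

The guard reads 1.713 rad, with no drift in a second. The bolt knob matches about 45 mm of travel, and the grip is steady. Handing in.

```bash
python3 - <<'E'
from workcell import env
print(env.job_done())
E
```

```text
the job is handed in; nothing more can be done
None
```

I drew the bolt back to its stop, raised the guard by its handle to the balance point, and handed the job in at about 14 s with the gripper still holding the handle. `job_done` gives no verdict, so the figures below are my own last checks.

- **Guard angle:** a plane fitted to the apron in the wrist camera's depth image gave 1.713 rad, against the 1.717 rad target. Only the wrist camera could measure this; the top and scene cameras had too few yellow points.
- **Stillness:** the tool position and grip did not change between readings over the last checks. The handle bar was within about 2 mm of straight above the pin.
- **Bolt:** the red knob in the scene picture matches about 45 mm of travel. The tool also felt the stop while pulling.
- **Loose tools and parts:** they look unmoved in the pictures; I did not measure them.
- **Grip disagreement:** the bar sat about 6 to 8 mm nearer the fingertips than I intended. About 15 N of steady upward force remained on the tool. Both were constant, and the bar was still well within the 50 mm limit from the grasp point.
- **Force on the way up:** it peaked at about 53 N in the readings I took, when the commanded path ran slightly inside the arc; I corrected for it.

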